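# Open the glue press and lay the new wrist rest at the keyboard

### The arm

A 7-joint arm with a two-finger parallel gripper is mounted at the origin on a cart in front of the work surface, level with it; the furniture and walls round the work are solid. World frame = base frame: x ahead of the robot, y to its left, z up, the work surface at z = 0. Lengths are in m, angles in rad, forces in N, time in s.
With the tool pointing down it reaches from about 0.35 to 0.9 m from the base axis. Payload 8.1 kg.
Tool frame: the origin (TCP) lies midway between the tips of the shut fingers; the grasp point (between the pads) lies 19 mm behind it; z points along the fingers, y is the line along which they close (so a half turn about z gives the same grasp; the last joint's range is limited). The gripper opens to 92 mm and grips with 3 to 60 N. Pads are 19 mm wide; open, the fingers measure 130 mm over their backs; the gripper's body (75 mm by 190 mm) begins 47 mm behind the grasp point.
Start: joints at [1.16, 0.434, 0.025, 1.573, -0.012, 1.134, -0.075], TCP at [0.189, -0.596, 0.227] pointing down, gripper open.
Joint ranges: [-2.62, 2.62], [-0.44, 2.09], [-1.27, 1.32], [0.08, 2.57], [-1.32, 4.46], [0.12, 2], [-2.74, 2.74]. Speed limits (rad/s): [2.22, 2.22, 3.01, 3.01, 3.14, 3.14, 3.14].

### API

Orientations are given as a rotation vector (axis times angle).
In Python, from cell import readout, get_image, calibration, ticket gives the robot as it stands. The module is installed in compiled form; this text tells all that it offers.
- The arm moves only by the tool move_arm, never from a script. Its argument "series" is a list of rows, each a list of 6 numbers: the shift along the world's x, y, z as a fraction of full scale, then the turn, a rotation vector about the world's x, y, z as a fraction of full scale. A call has 1 to 5 rows; each row is the pose to reach, as a shift and turn from the pose commanded when the call began; what a row does not reach only later rows make up. Full scale, the value 1, is 0.75 m for a shift and 60 degrees for a turn. A row lasts 1/10 s, in which the tool goes at most 50 mm and 8.59 degrees, less where a joint would pass 70% of its speed; a pose out of reach is approached as far as the arm can. A call with a number of a shift or a turn outside -1 to 1 is refused whole. A call with a gripper value outside its range is refused whole. "claw" is the opening, from -1 (shut) to 1 (fully open), so that 0 is half open, set as the call begins (left out, the last holds). The fingers move at their own pace and stop on an object; "squeeze" is the grip in N (left out, the last holds). Time passes only in rows, so rows that repeat a pose let the fingers close. It gives the time, the measured TCP pose, the force, the opening and the grip force at its end, in the units of the state.
- readout.observe(): the state, without advancing time (a new reading comes with each control period).
- get_image(name): name is "scene" or "top" or "wrist"; returns (picture, depth): 384x512x3 uint8, red, green, blue; 384x512 float32, m along the optical axis (not along the pixel's ray), 0 where there is no reading.
- calibration(name): a dict with "fx", "fy", "cx", "cy" (pixels), "view" (4x4, takes a point from world to camera coordinates); the wrist camera has in their place "mount" (4x4, takes a point from camera to tool coordinates, whose origin is the TCP and whose axes are the flange's). Camera axes: x right, y down, z forward; pixel columns grow to the right and rows downward; lengths in m; the calibration is good to about 2 mm. The wrist camera is an equidistant fisheye: a pixel r from the principal point sees the ray r / f radians off the axis. A picture is of the moment at which its call begins: read the wrist's pose just before it. calibration takes no time and is no camera call.
- ticket.sign_off(): hands the job in; it is judged then, once.
The state is a dict: "clock": time; "joints": joint angles; "dq": joint speeds; "joint_efforts": joint torques, N m; "position": TCP position; "ee_rot": TCP orientation; "force": force on the tool from outside, world axes, zero at the start; "ft_torque": the same for the moment, N m; "width": opening from 0.0 (shut) to 1.0 (fully open); "gripper_force": force on a finger pad.
Only numpy, scipy, OpenCV 4.12 (cv2) and the standard library are available. Lean on these libraries where they do the work, as an engineer would, in place of code of your own. Each camera call takes 0.05 s, during which the arm holds its last target. There are 200 camera calls.

### The job

The glue in my new wooden wrist rest has set. Take the hand press's wheel by its handle and wind the screw up, anticlockwise, until you feel it come to its stop, gently, without forcing it there or dragging the press about; then draw the wrist rest out from under the raised platen and lay it flat on the mat close along the front edge of the keyboard, parallel to it and centred on it. Leave the press open, and do not disturb the mouse or the earbud case.

Things in the scene. Friction and masses are not known exactly. Their poses are not given: they have to be found in the camera images.
- press: Blue C-frame screw press, 7 kg, standing loose on rubber feet: some 20 N at the handle drags it. Origin on the mat under the screw axis, z up. Its mouth faces its -x (the robot); the column is 53 to 83 mm behind the axis at +x; the arm above, 86 mm wide in y, reaches to x = -28 mm at heights 77 to 101 mm. Wheel, handle, screw and platen rise together 12 mm per turn anticlockwise from above.
- bed_centre (a point): Top of the press's bed on the screw axis, 14 mm over the mat. The bed is a plate reaching from x = -63 to 87 mm and y = -60 to 60 mm in the press's frame.
- platen_face (a point): Centre of the platen's underside, cork on an aluminium bar 50 mm in x, 120 mm in y; it cannot turn. At the start it presses on the wrist rest through a spring, which the first half turn or less slackens; then it lifts off. At the screw's stop it is about 13 mm clear of the wrist rest.
- wheel_hub (a point): Middle of the dark steel handwheel, on the screw axis. Rim radius 45 mm, rim bar 10 mm thick; the hub ends 8 mm above this point. Turning takes about 5 N at the handle, either way; the screw stays where it is left. A firm stop ends the rise somewhere between 1.1 and 1.7 turns above the start: it has to be felt.
- handle_mid (a point): Middle of the black upright handle on the wheel's rim, 45 mm from the screw axis: a round grip 18 mm in diameter and 35 mm tall, from 6 to 41 mm above the wheel's middle plane (this point is 24 mm above it). It spins freely on its own upright axis, so a hand can hold it without turning while it goes round.
- rest_centre (a point): Centre (half-way up) of the wooden wrist rest: a bar 270 mm long (its y), 60 mm wide (its x), 20 mm thick, pale wood below and dark wood on top, 0.16 kg, rigid. It lies flat on the press's bed, along the press's y, its ends standing out about 75 mm past the bed on either side, 14 mm over the mat.
- keyboard: Compact keyboard with a pale case and dark keys, stays where it is; 133 mm deep (its x), 322 mm wide (its y), 28 mm high; origin at the centre of its underside, its front edge (towards the robot) at x = -66 mm, z up.
- mouse: Black computer mouse, 120 x 59 x 39 mm, lying to the right of the keyboard; origin at the centre of its underside. Bystander.
- earbud_case: Light grey earbud case, 47 x 58 x 25 mm, at the left of the press; origin at the centre of its underside. Bystander.

How it is judged:
On the way, in this order (a step that is already met when the one before it is completed fails the run):
1. the screw is wound up to its stop (within 0.4 mm) while the wrist rest still lies on the bed (z of wheel_hub in the frame of press above 0.13779 m and distance of rest_centre from where it was at the start of the episode below 0.02 m), for 0.1 s.
2. the wrist rest is out of the press's mouth ((x of rest_centre in the frame of press below -0.06 m or horizontal distance between rest_centre and press above 0.2 m)), for 0.1 s.
At the end, for the whole second after the job is handed in: The wrist rest lies flat on the mat (not on the keyboard), dark side up, along the keyboard's front edge: gap at most 30 mm, centred within 30 mm, parallel within 0.12 rad (7 degrees); the press is left wound up, within 1 mm of its stop (x of rest_centre in the frame of keyboard between -0.127 and -0.09 m and y of rest_centre in the frame of keyboard between -0.03 and 0.03 m and angle between the y axis of rest_centre and the y axis of keyboard, either way round below 0.12 rad and angle between rest_centre's own z axis and vertical below 0.04 rad and height (world z) of rest_centre below 0.0135 m and z of wheel_hub in the frame of press above 0.13719 m); the robot touches nothing.
It fails at once if the press is forced: dragged out of its place by more than 7 mm, or tipped by more than 0.06 rad (distance of press from where it was at the start of the episode above 0.007 m or angle between press's own z axis and vertical above 0.06 rad).
It fails at once if the wrist rest is dragged more than 8 mm while the platen is down (screw raised less than 8 mm) (distance of rest_centre from where it was at the start of the episode above 0.008 m and z of wheel_hub in the frame of press below 0.127 m).
It fails at once if the wrist rest is let go more than 50 mm above the mat (height (world z) of rest_centre above 0.06 m and contact force between the fingers and wrist_rest_wood below 0.05 N).
It fails at once if the mouse or the earbud case is moved more than 15 mm (distance of any of mouse, earbud_case from where it was at the start of the episode above 0.015 m).
It also fails if it takes over 72 s, if anything falls off the work surface, if the arm or the gripper's body presses on something with over 40 N, if the wrist force passes 120 N, or if a joint passes its speed limit or range.

## Working session

There is one attempt and no reset: what is moved stays moved. The work goes in short steps, Python scripts to look and compute and a tool call to move; the robot and the scene stay as the last step left them, time stands still between calls to the robot, and variables do not carry over. Pictures are saved under pics/ and viewed, at most 10 in all, crops included, and the job is handed in when it is done.

Besides the shell and the picture viewer there is one more tool, called after "Emit:" as name(argument=value, ...), one argument or row to a line, values as JSON. move_arm: Moves the arm, as the interface text tells. Shift numbers are shares of 0.75 m and turn numbers shares of 60 degrees, none past 1 either way. Its arguments: {"type":"object","properties":{"series":{"type":"array"},"claw":{"type":"number"},"squeeze":{"type":"number"}},"required":["series"]}

```bash
mkdir -p pics; cat > h.py <<'E'
import numpy as np, cv2
from cell import readout, get_image, calibration, ticket
def snap(n):
    im,d=get_image(n); np.savez(f'{n}.npz',im=im,d=d); return im,d
def world(n,d,c):
    k=calibration(n); u,v=np.meshgrid(np.arange(512),np.arange(384))
    P=np.stack([(u-k['cx'])/k['fx']*d,(v-k['cy'])/k['fy']*d,d,np.ones_like(d)],-1)
    return (P@np.linalg.inv(k['view']).T)[...,:3]
def cloud(n):
    z=np.load(f'{n}.npz'); return z['im'],world(n,z['d'],None)
E
python3 - <<'E'
from h import *
for n in ('top','scene'):
    im,d=snap(n); cv2.imwrite(f'pics/{n}0.png',cv2.resize(im[...,::-1],(768,576),interpolation=cv2.INTER_CUBIC))
    k=calibration(n); print(n,k['fx'],np.round(np.linalg.inv(k['view']),3).tolist())
s=readout.observe(); print({k:np.round(v,3).tolist() for k,v in s.items()})
E
```

```text
top 351.5328390310476 [[0.025, -0.99, 0.137, 0.383], [-0.999, -0.028, -0.019, -0.015], [0.022, -0.137, -0.99, 1.246], [0.0, 0.0, 0.0, 1.0]]
scene 451.4105015005269 [[-0.78, -0.387, 0.491, -0.155], [-0.625, 0.48, -0.615, 0.832], [0.003, -0.787, -0.616, 0.955], [0.0, 0.0, 0.0, 1.0]]
{'clock': 0.1, 'joints': [1.16, 0.435, 0.025, 1.574, -0.012, 1.134, -0.075], 'dq': [0.0, -0.002, 0.001, -0.003, -0.001, -0.001, -0.002], 'joint_efforts': [0.003, -66.913, 0.988, -31.515, -0.061, 0.037, 0.0], 'position': [0.189, -0.595, 0.226], 'ee_rot': [-3.103, -0.481, 0.001], 'force': [-0.363, 0.994, 0.919], 'ft_torque': [-0.008, -0.021, 0.044], 'gripper_force': 0.0, 'width': 1.004}
```

View pics/top0.png

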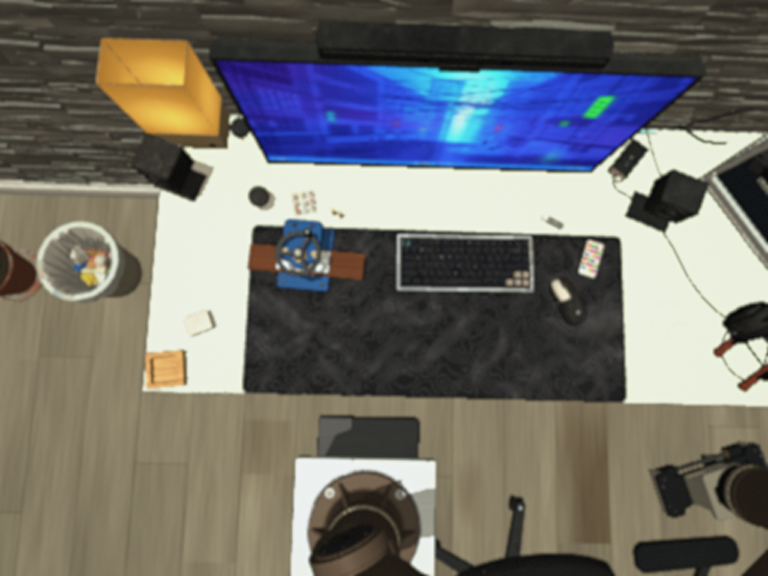

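View pics/scene0.png

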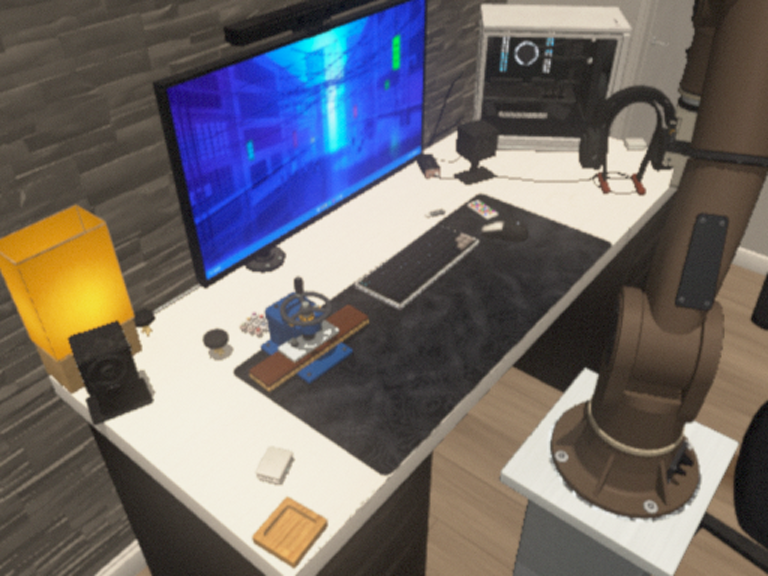

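Top view: press wheel at about (303,252), rest from (250,257) to (363,265), keyboard (398–532, 235–290), mouse (568,300), earbud case (200,322). The scene view shows the handle at (298,287), towards the back of the rim. I'll crop in closer.

```bash
python3 - <<'E'
from h import *
a,P=cloud('top'); b,Q=cloud('scene')
A=cv2.resize(a[135:205,155:255,::-1],(800,560),interpolation=cv2.INTER_CUBIC)
B=cv2.resize(b[175:265,150:255,::-1],(700,600),interpolation=cv2.INTER_CUBIC)
cv2.imwrite('pics/c1.png',A);cv2.imwrite('pics/c2.png',B)
# red-brown wood of rest: top surface
for n,im,C in(('top',a,P),('scene',b,Q)):
    i=im.astype(int); m=(i[...,0]>i[...,2]*1.6)&(i[...,0]>50)&(C[...,2]>.025)&(C[...,2]<.045)&(C[...,0]>.35)&(C[...,0]<.8)&(C[...,1]>-.1)&(C[...,1]<.45)
    p=C[m]; (c,s,ang)=cv2.minAreaRect(p[:,:2].astype(np.float32)); print(n,'rest',c,s,ang,np.median(p[:,2]),m.sum())
    # high points near press: handle & wheel
    m=(C[...,2]>.10)&(C[...,2]<.25)&(C[...,0]>.4)&(C[...,0]<.75)&(C[...,1]>.02)&(C[...,1]<.3)
    p=C[m]; print('z pct',np.percentile(p[:,2],[5,25,50,75,95,99]),p[:,:2].min(0),p[:,:2].max(0))
    q=p[p[:,2]>.148]; print('handle',len(q),np.round(q.mean(0),4) if len(q) else '',np.round(q.min(0),3),np.round(q.max(0),3))
    # keyboard points
    m=(C[...,2]>.012)&(C[...,2]<.04)&(C[...,0]>.4)&(C[...,0]<.75)&(C[...,1]<-.04)&(C[...,1]>-.42)
    p=C[m]; print('kb',cv2.minAreaRect(p[:,:2].astype(np.float32)),m.sum())
i=a.astype(int); m=(i[...,2]>i[...,0]*1.5)&(i[...,2]>80)&(P[...,0]<.75)&(P[...,1]>0)&(P[...,1]<.4)&(P[...,2]<.03)
print('bed',cv2.minAreaRect(P[m][:,:2].astype(np.float32)))
m=(P[...,0]>.75)&(P[...,2]>.12)&(abs(P[...,1])<.3);print('monitor min x',np.percentile(P[m][:,0],[0,1,5]))
for u,v in((568,300),(200,322)): print(P[int(v/1.5),int(u/1.5)])
E
```

```text
top rest (0.5977797508239746, 0.15112212300300598) (0.2645285129547119, 0.060627326369285583) 86.45310974121094 0.032665245856861924 665
z pct [0.10039399 0.10247307 0.1243153  0.12705182 0.14020691 0.16245701] [0.54903487 0.10957113] [0.68076924 0.20758089]
handle 30 [0.6357 0.1346 0.1596] [0.629 0.127 0.151] [0.643 0.143 0.166]
kb ((0.6085606217384338, -0.2218647301197052), (0.13236328959465027, 0.3193255662918091), 0.894684910774231) 3106
scene rest (0.5957781076431274, 0.15479832887649536) (0.2703871428966522, 0.06339927762746811) 86.29202270507812 0.03152466348895522 825
z pct [0.10043182 0.11939144 0.12392374 0.12680223 0.15088382 0.16226099] [0.54764729 0.10939873] [0.67604047 0.20917625]
handle 36 [0.6333 0.1391 0.1572] [0.626 0.13  0.149] [0.643 0.146 0.164]
kb ((0.6065388917922974, -0.22007088363170624), (0.13656091690063477, 0.325404554605484), 1.1206207275390625) 1978
bed ((0.6104820370674133, 0.1597025990486145), (0.1253637969493866, 0.14966140687465668), 86.23356628417969)
monitor min x [0.78568106 0.78752349 0.79057801]
[ 0.52365012 -0.45759298  0.03820039]
[0.45288382 0.38929153 0.02598212]
```

View pics/c1.png

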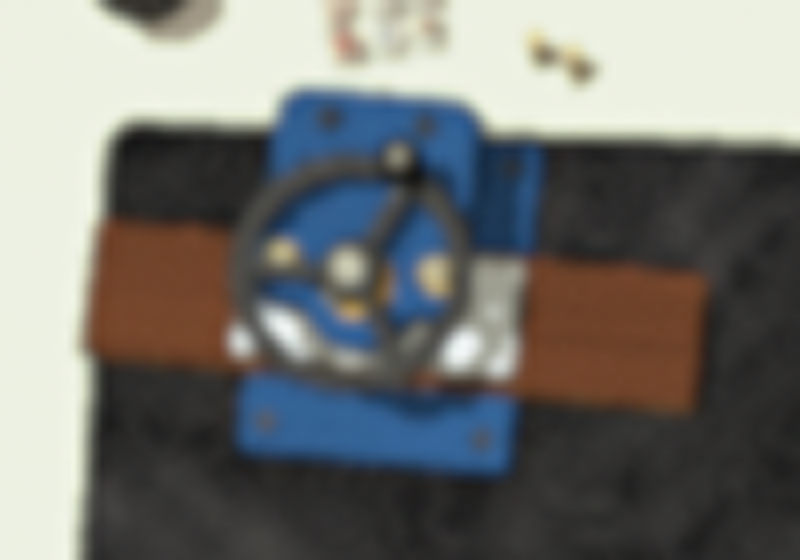

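View pics/c2.png

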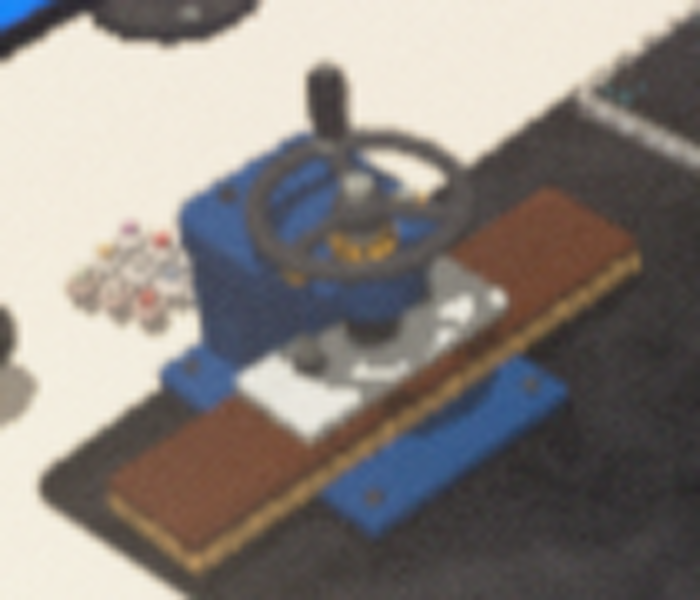

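Both crops show the handle on the far, right side of the rim ((398,160) in the top crop). The numbers put it at about (0.636, 0.137), with the screw axis at (0.599, 0.160) and the press turned -3.7°. Moving over it.

Emit:
move_arm(
  series=[
    [0.035,0.055,0,0,0,-0.09],
    [0.07,0.11,0,0,0,-0.18],
    [0.105,0.17,0,0,0,-0.27],
    [0.14,0.23,0,0,0,-0.36],
    [0.17,0.28,0,0,0,-0.36],
  ],
  claw=0.2,
)

```text
clock: 0.6
position: [0.3174, -0.3834, 0.2265]
ee_rot: [-3.139, 0.114, 0.0]
force: [1.3, 1.0, 0.4]
width: 0.627
gripper_force: 0.0
```

Emit:
move_arm(
  series=[
    [0.035,0.055,0,0,0,0],
    [0.07,0.11,0,0,0,0],
    [0.105,0.17,0,0,0,0],
    [0.14,0.23,0,0,0,0],
    [0.17,0.28,0,0,0,0],
  ],
)

```text
clock: 1.1
position: [0.4448, -0.1735, 0.2267]
ee_rot: [-3.14, 0.108, 0.0]
force: [1.4, -0.5, 0.1]
width: 0.596
gripper_force: 0.0
```

Emit:
move_arm(
  series=[
    [0.035,0.055,0,0,0,0],
    [0.07,0.11,0,0,0,0],
    [0.105,0.17,0,0,0,0],
    [0.14,0.23,0,0,0,0],
    [0.17,0.28,0,0,0,0],
  ],
)

```text
clock: 1.6
position: [0.5724, 0.0364, 0.2265]
ee_rot: [3.14, -0.109, -0.001]
force: [1.0, -1.0, 0.1]
width: 0.597
gripper_force: 0.0
```

Emit:
move_arm(
  series=[
    [0.03,0.045,0,0,0,0],
    [0.06,0.09,0,0,0,0],
    [0.086,0.134,0,0,0,0],
    [0.086,0.134,0,0,0,0],
  ],
)

```text
clock: 2.0
position: [0.6369, 0.1414, 0.2257]
ee_rot: [-3.137, 0.098, 0.002]
force: [0.6, 1.1, -0.3]
width: 0.6
gripper_force: 0.0
```

```bash
python3 - <<'E'
from h import *
s=readout.observe(); print(s['position'],s['ee_rot'],s['joints'])
im,d=snap('wrist'); k=calibration('wrist'); print({q:np.round(v,4).tolist() for q,v in k.items()})
cv2.imwrite('pics/w1.png',cv2.resize(im[...,::-1],(768,576)))
from scipy.spatial.transform import Rotation as R
T=np.eye(4);T[:3,:3]=R.from_rotvec(s['ee_rot']).as_matrix();T[:3,3]=s['position']
u,v=np.meshgrid(np.arange(512),np.arange(384)); x=(u-k['cx'])/k['fx'];y=(v-k['cy'])/k['fy'];r=np.hypot(x,y)+1e-9
t=np.tan(np.minimum(r,1.4)); P=np.stack([x/r*t*d,y/r*t*d,d,np.ones_like(d)],-1)@(T@k['mount']).T
P=P[...,:3];np.save('w.npy',P)
m=(d>0)&(P[...,2]>.14)&(P[...,2]<.175)&(np.hypot(P[...,0]-.637,P[...,1]-.137)<.03); p=P[m]
print(m.sum(),p.mean(0),p.min(0),p.max(0)); q=p[p[:,2]>p[:,2].max()-.006]; print('top',len(q),q.mean(0),q.min(0),q.max(0), np.argwhere(m).mean(0))
m=(d>0)&(P[...,2]>.112)&(P[...,2]<.135)&(np.hypot(P[...,0]-.599,P[...,1]-.16)<.06); p=P[m]; print('wheel',m.sum(),p.min(0),p.max(0),np.median(p[:,2]))
from scipy.optimize import least_squares
q=p[np.hypot(p[:,0]-.599,p[:,1]-.16)>.037]; f=least_squares(lambda c:np.hypot(q[:,0]-c[0],q[:,1]-c[1])-c[2],[.599,.16,.045],loss='soft_l1',f_scale=.002); print('fit',len(q),f.x)
E
```

```text
[0.63688251 0.14141828 0.22565825] [-3.13657129e+00  9.83047943e-02  1.56961157e-03] [-0.12624483  0.4989091  -0.26488229  1.48244213  0.13212044  1.17771208
 -2.04434759]
{'fx': 297.3186, 'fy': 297.3186, 'cx': 255.6983, 'cy': 193.504, 'mount': [[-0.0009, -0.9678, -0.2516, 0.0674], [1.0, -0.0007, -0.0011, 0.0008], [0.0009, -0.2516, 0.9678, -0.1587], [0.0, 0.0, 0.0, 1.0]]}
501 [0.64112262 0.13506076 0.16075263] [0.63002111 0.12594988 0.1403526 ] [0.64788019 0.14404679 0.16736139]
top 333 [0.63928846 0.13497795 0.16421438] [0.63002111 0.12674194 0.16138361] [0.64670784 0.1430704  0.16736139] [199.30339321 263.1257485 ]
wheel 2468 [0.55079001 0.10754848 0.11702958] [0.64941391 0.20466737 0.13482855] 0.12818983274014198
fit 1708 [0.60004414 0.15730359 0.04522385]
```

View pics/w1.png

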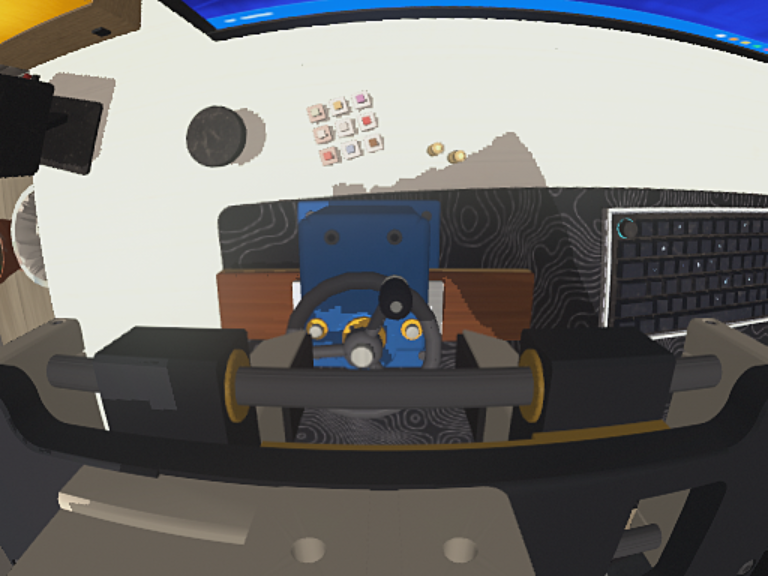

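The wrist view shows the handle at (396,297) just ahead of the fingers and clear of them. The measured positions are handle (0.639, 0.135) and axis (0.600, 0.157). Descending.

Emit:
move_arm(
  series=[
    [0.003,0,-0.02,0,0,0],
    [0.003,0,-0.05,0,0,0],
    [0.003,0,-0.09,0,0,0],
    [0.003,0,-0.12,0,0,0],
    [0.003,0,-0.12,0,0,0],
  ],
)

```text
clock: 2.55
position: [0.6358, 0.1318, 0.1325]
ee_rot: [3.136, -0.112, -0.011]
force: [0.6, -0.6, 0.1]
width: 0.599
gripper_force: 0.0
```

Emit:
move_arm(
  series=[
    [0,0,0,0,0,0],
    [0,0,0,0,0,0],
  ],
)

```text
clock: 2.75
position: [0.6393, 0.1344, 0.1381]
ee_rot: [-3.139, 0.11, -0.003]
force: [-0.0, 0.3, 0.1]
width: 0.599
gripper_force: 0.0
```

Emit:
move_arm(
  series=[
    [0,0,-0.004,0,0,0],
    [0,0,-0.004,0,0,0],
    [0,0,-0.004,0,0,0],
    [0,0,-0.004,0,0,0],
    [0,0,-0.004,0,0,0],
  ],
  claw=-1,
  squeeze=15,
)

```text
clock: 3.25
position: [0.6386, 0.1349, 0.1339]
ee_rot: [-3.14, 0.109, -0.0]
force: [-0.1, -0.1, 0.6]
width: 0.213
gripper_force: 0.0
```

Emit:
move_arm(
  series=[
    [0,0,0,0,0,0],
    [0,0,0,0,0,0],
  ],
)

```text
clock: 3.45
position: [0.6386, 0.1352, 0.1339]
ee_rot: [-3.139, 0.108, -0.0]
force: [-0.7, 0.9, 1.0]
width: 0.195
gripper_force: 15.0
```

```bash
cat > circ.py <<'E'
import numpy as np,sys
a0,step,n=map(float,sys.argv[1:4]); r=.045
for c in range(int(n)):
    b=a0+c*5*step; print(b,[[round(float(v),4) for v in (r*(np.cos(np.radians(b+k*step))-np.cos(np.radians(b)))/.75, r*(np.sin(np.radians(b+k*step))-np.sin(np.radians(b)))/.75, .012*k*step/360/.75)] for k in range(1,6)])
E
python3 circ.py -30 6 1; python3 circ.py 0 10 12
```

```text
-30.0 [[0.0029, 0.0056, 0.0003], [0.0051, 0.0115, 0.0005], [0.0067, 0.0175, 0.0008], [0.0077, 0.0237, 0.0011], [0.008, 0.03, 0.0013]]
0.0 [[-0.0009, 0.0104, 0.0004], [-0.0036, 0.0205, 0.0009], [-0.008, 0.03, 0.0013], [-0.014, 0.0386, 0.0018], [-0.0214, 0.046, 0.0022]]
50.0 [[-0.0086, 0.006, 0.0004], [-0.018, 0.0104, 0.0009], [-0.0281, 0.0131, 0.0013], [-0.0386, 0.014, 0.0018], [-0.049, 0.0131, 0.0022]]
100.0 [[-0.0101, -0.0027, 0.0004], [-0.0196, -0.0071, 0.0009], [-0.0281, -0.0131, 0.0013], [-0.0355, -0.0205, 0.0018], [-0.0415, -0.0291, 0.0022]]
150.0 [[-0.0044, -0.0095, 0.0004], [-0.0071, -0.0196, 0.0009], [-0.008, -0.03, 0.0013], [-0.0071, -0.0404, 0.0018], [-0.0044, -0.0505, 0.0022]]
200.0 [[0.0044, -0.0095, 0.0004], [0.0104, -0.018, 0.0009], [0.0178, -0.0254, 0.0013], [0.0264, -0.0314, 0.0018], [0.0359, -0.0359, 0.0022]]
250.0 [[0.0101, -0.0027, 0.0004], [0.0205, -0.0036, 0.0009], [0.0309, -0.0027, 0.0013], [0.041, 0.0, 0.0018], [0.0505, 0.0044, 0.0022]]
300.0 [[0.0086, 0.006, 0.0004], [0.016, 0.0134, 0.0009], [0.022, 0.022, 0.0013], [0.0264, 0.0314, 0.0018], [0.0291, 0.0415, 0.0022]]
350.0 [[0.0009, 0.0104, 0.0004], [0.0, 0.0208, 0.0009], [-0.0027, 0.0309, 0.0013], [-0.0071, 0.0404, 0.0018], [-0.0131, 0.049, 0.0022]]
400.0 [[-0.0074, 0.0074, 0.0004], [-0.016, 0.0134, 0.0009], [-0.0254, 0.0178, 0.0013], [-0.0355, 0.0205, 0.0018], [-0.046, 0.0214, 0.0022]]
450.0 [[-0.0104, -0.0009, 0.0004], [-0.0205, -0.0036, 0.0009], [-0.03, -0.008, 0.0013], [-0.0386, -0.014, 0.0018], [-0.046, -0.0214, 0.0022]]
500.0 [[-0.006, -0.0086, 0.0004], [-0.0104, -0.018, 0.0009], [-0.0131, -0.0281, 0.0013], [-0.014, -0.0386, 0.0018], [-0.0131, -0.049, 0.0022]]
550.0 [[0.0027, -0.0101, 0.0004], [0.0071, -0.0196, 0.0009], [0.0131, -0.0281, 0.0013], [0.0205, -0.0355, 0.0018], [0.0291, -0.0415, 0.0022]]
```

Emit:
move_arm(
  series=[
    [0.003,0.0055,0.0003,0,0,0],
    [0.005,0.0115,0.0005,0,0,0],
    [0.0065,0.0175,0.0008,0,0,0],
    [0.0075,0.0235,0.0011,0,0,0],
    [0.008,0.03,0.0013,0,0,0],
  ],
)

```text
clock: 3.95
position: [0.6447, 0.1565, 0.1347]
ee_rot: [3.138, -0.11, -0.0]
force: [-2.1, -4.2, 4.5]
width: 0.196
gripper_force: 15.0
```

Emit:
move_arm(
  series=[
    [-0.001,0.0105,0.0006,0,0,0],
    [-0.0035,0.0205,0.0012,0,0,0],
    [-0.008,0.03,0.0018,0,0,0],
    [-0.014,0.0385,0.0024,0,0,0],
    [-0.0215,0.046,0.003,0,0,0],
  ],
)

```text
clock: 4.45
position: [0.6297, 0.1912, 0.1365]
ee_rot: [3.139, -0.11, 0.003]
force: [5.3, -3.8, -4.0]
width: 0.194
gripper_force: 15.0
```

Emit:
move_arm(
  series=[
    [-0.0085,0.006,0.0003,0,0,0],
    [-0.018,0.0105,0.0007,0,0,0],
    [-0.028,0.013,0.0011,0,0,0],
    [-0.0385,0.014,0.0015,0,0,0],
    [-0.049,0.013,0.002,0,0,0],
  ],
)

```text
clock: 4.95
position: [0.5929, 0.2022, 0.1382]
ee_rot: [-3.139, 0.109, -0.004]
force: [5.0, -0.5, -5.4]
width: 0.192
gripper_force: 15.0
```

Emit:
move_arm(
  series=[
    [-0.01,-0.0025,0.0004,0,0,0],
    [-0.0195,-0.007,0.0009,0,0,0],
    [-0.028,-0.013,0.0013,0,0,0],
    [-0.0355,-0.0205,0.0018,0,0,0],
    [-0.0415,-0.029,0.0022,0,0,0],
  ],
)

```text
clock: 5.45
position: [0.5614, 0.1816, 0.1398]
ee_rot: [-3.137, 0.107, -0.003]
force: [6.0, 3.1, -8.1]
width: 0.196
gripper_force: 15.0
```

Emit:
move_arm(
  series=[
    [-0.0045,-0.0095,0.0004,0,0,0],
    [-0.007,-0.0195,0.0009,0,0,0],
    [-0.008,-0.03,0.0013,0,0,0],
    [-0.007,-0.0405,0.0018,0,0,0],
    [-0.0045,-0.0505,0.0022,0,0,0],
  ],
)

```text
clock: 5.95
position: [0.5566, 0.1445, 0.1414]
ee_rot: [-3.137, 0.105, 0.001]
force: [-0.5, 6.1, -2.3]
width: 0.196
gripper_force: 15.0
```

Emit:
move_arm(
  series=[
    [0.0045,-0.0095,0.0004,0,0,0],
    [0.0105,-0.018,0.0009,0,0,0],
    [0.018,-0.0255,0.0013,0,0,0],
    [0.0265,-0.0315,0.0018,0,0,0],
    [0.036,-0.036,0.0022,0,0,0],
  ],
)

```text
clock: 6.45
position: [0.5828, 0.116, 0.143]
ee_rot: [-3.139, 0.107, 0.005]
force: [-5.9, 1.5, 2.7]
width: 0.195
gripper_force: 15.0
```

Emit:
move_arm(
  series=[
    [0.01,-0.0025,0.0004,0,0,0],
    [0.0205,-0.0035,0.0009,0,0,0],
    [0.031,-0.0025,0.0013,0,0,0],
    [0.041,0.0,0.0018,0,0,0],
    [0.0505,0.0045,0.0022,0,0,0],
  ],
)

```text
clock: 6.95
position: [0.6213, 0.1182, 0.1447]
ee_rot: [3.139, -0.109, -0.004]
force: [-5.9, -2.6, 3.8]
width: 0.199
gripper_force: 15.0
```

Emit:
move_arm(
  series=[
    [0.0085,0.006,0.0004,0,0,0],
    [0.016,0.0135,0.0009,0,0,0],
    [0.022,0.022,0.0013,0,0,0],
    [0.0265,0.0315,0.0018,0,0,0],
    [0.029,0.0415,0.0022,0,0,0],
  ],
)

```text
clock: 7.45
position: [0.6438, 0.1485, 0.1464]
ee_rot: [3.138, -0.11, -0.002]
force: [-3.6, -5.6, 1.9]
width: 0.191
gripper_force: 15.0
```

Resistance is a steady 5 N or so. At 380° wound the stop could come from 396° on. Before feeling for it, I'll turn the gripper so its pads slide along the direction of travel. With a light grip, slip then limits the force.

Emit:
move_arm(
  series=[
    [0.0002,0.0017,0.0001,0,0,0.14],
    [0.0004,0.0034,0.0002,0,0,0.28],
    [0.0006,0.005,0.0003,0,0,0.42],
    [0.0008,0.0067,0.0004,0,0,0.56],
    [0.0009,0.0083,0.0004,0,0,0.7],
  ],
  squeeze=10,
)

```text
clock: 7.95
position: [0.6445, 0.1545, 0.1467]
ee_rot: [2.966, 1.031, -0.002]
force: [-1.9, -5.2, 1.4]
width: 0.195
gripper_force: 10.0
```

Emit:
move_arm(
  series=[
    [0,0.0017,0.0001,0,0,0.14],
    [0,0.0034,0.0002,0,0,0.28],
    [0,0.005,0.0003,0,0,0.42],
    [-0.0002,0.0067,0.0004,0,0,0.56],
    [-0.0003,0.0084,0.0004,0,0,0.7],
  ],
)

```text
clock: 8.45
position: [0.6444, 0.1606, 0.1469]
ee_rot: [2.4, 2.025, -0.003]
force: [-1.0, -4.9, 0.4]
width: 0.197
gripper_force: 10.0
```

```bash
python3 circ.py 366 2.4 19
```

```text
366.0 [[-0.0003, 0.0025, 0.0001], [-0.0007, 0.005, 0.0002], [-0.0013, 0.0074, 0.0003], [-0.0019, 0.0099, 0.0004], [-0.0026, 0.0123, 0.0005]]
378.0 [[-0.0008, 0.0024, 0.0001], [-0.0018, 0.0047, 0.0002], [-0.0028, 0.007, 0.0003], [-0.0039, 0.0093, 0.0004], [-0.0051, 0.0115, 0.0005]]
390.0 [[-0.0013, 0.0021, 0.0001], [-0.0027, 0.0042, 0.0002], [-0.0042, 0.0063, 0.0003], [-0.0057, 0.0082, 0.0004], [-0.0074, 0.0101, 0.0005]]
402.0 [[-0.0017, 0.0018, 0.0001], [-0.0035, 0.0036, 0.0002], [-0.0054, 0.0053, 0.0003], [-0.0073, 0.0069, 0.0004], [-0.0093, 0.0084, 0.0005]]
414.0 [[-0.0021, 0.0014, 0.0001], [-0.0042, 0.0028, 0.0002], [-0.0064, 0.004, 0.0003], [-0.0086, 0.0052, 0.0004], [-0.0109, 0.0063, 0.0005]]
426.0 [[-0.0023, 0.001, 0.0001], [-0.0047, 0.0018, 0.0002], [-0.0071, 0.0026, 0.0003], [-0.0095, 0.0033, 0.0004], [-0.0119, 0.0039, 0.0005]]
438.0 [[-0.0025, 0.0005, 0.0001], [-0.005, 0.0008, 0.0002], [-0.0075, 0.0011, 0.0003], [-0.01, 0.0013, 0.0004], [-0.0125, 0.0013, 0.0005]]
450.0 [[-0.0025, -0.0001, 0.0001], [-0.005, -0.0002, 0.0002], [-0.0075, -0.0005, 0.0003], [-0.01, -0.0008, 0.0004
[... 915 characters left out ...]
 [[-0.0002, -0.0025, 0.0001], [-0.0003, -0.005, 0.0002], [-0.0003, -0.0075, 0.0003], [-0.0002, -0.01, 0.0004], [0.0, -0.0125, 0.0005]]
546.0 [[0.0003, -0.0025, 0.0001], [0.0007, -0.005, 0.0002], [0.0013, -0.0074, 0.0003], [0.0019, -0.0099, 0.0004], [0.0026, -0.0123, 0.0005]]
558.0 [[0.0008, -0.0024, 0.0001], [0.0018, -0.0047, 0.0002], [0.0028, -0.007, 0.0003], [0.0039, -0.0093, 0.0004], [0.0051, -0.0115, 0.0005]]
570.0 [[0.0013, -0.0021, 0.0001], [0.0027, -0.0042, 0.0002], [0.0042, -0.0063, 0.0003], [0.0057, -0.0082, 0.0004], [0.0074, -0.0101, 0.0005]]
582.0 [[0.0017, -0.0018, 0.0001], [0.0035, -0.0036, 0.0002], [0.0054, -0.0053, 0.0003], [0.0073, -0.0069, 0.0004], [0.0093, -0.0084, 0.0005]]
```

Emit:
move_arm(
  series=[
    [-0.0003,0.0025,0.0001,0,0,0.1],
    [-0.0007,0.0049,0.0002,0,0,0.2],
    [-0.0012,0.0074,0.0003,0,0,0.3],
    [-0.0018,0.0098,0.0004,0,0,0.4],
    [-0.0026,0.0122,0.0005,0,0,0.47],
  ],
)

```text
clock: 8.95
position: [0.6429, 0.1697, 0.1473]
ee_rot: [1.838, 2.547, -0.002]
force: [-0.1, -5.3, 0.3]
width: 0.198
gripper_force: 10.0
```

Still free. Next 12° (0.2 share of rotation per call to follow).

Emit:
move_arm(
  series=[
    [-0.0008,0.0024,0.0001,0,0,0.04],
    [-0.0018,0.0047,0.0002,0,0,0.08],
    [-0.0028,0.007,0.0003,0,0,0.12],
    [-0.0039,0.0093,0.0004,0,0,0.16],
    [-0.0051,0.0115,0.0005,0,0,0.2],
  ],
)

```text
clock: 9.45
position: [0.6394, 0.1784, 0.1477]
ee_rot: [1.565, 2.723, -0.002]
force: [2.0, -5.1, -0.1]
width: 0.197
gripper_force: 10.0
```

Emit:
move_arm(
  series=[
    [-0.0013,0.0021,0.0001,0,0,0.04],
    [-0.0027,0.0042,0.0002,0,0,0.08],
    [-0.0042,0.0063,0.0003,0,0,0.12],
    [-0.0057,0.0082,0.0004,0,0,0.16],
    [-0.0074,0.0101,0.0005,0,0,0.2],
  ],
)

```text
clock: 9.95
position: [0.6343, 0.1861, 0.1481]
ee_rot: [1.271, 2.871, -0.001]
force: [4.4, -4.3, -1.3]
width: 0.2
gripper_force: 10.0
```

Emit:
move_arm(
  series=[
    [-0.0017,0.0018,0.0001,0,0,0.04],
    [-0.0035,0.0036,0.0002,0,0,0.08],
    [-0.0054,0.0053,0.0003,0,0,0.12],
    [-0.0073,0.0069,0.0004,0,0,0.16],
    [-0.0093,0.0084,0.0005,0,0,0.2],
  ],
)

```text
clock: 10.45
position: [0.6275, 0.1928, 0.1486]
ee_rot: [0.964, 2.988, 0.0]
force: [4.7, -3.2, -2.3]
width: 0.198
gripper_force: 10.0
```

Emit:
move_arm(
  series=[
    [-0.0021,0.0014,0.0001,0,0,0.04],
    [-0.0042,0.0028,0.0002,0,0,0.08],
    [-0.0064,0.004,0.0003,0,0,0.12],
    [-0.0086,0.0052,0.0004,0,0,0.16],
    [-0.0109,0.0063,0.0005,0,0,0.2],
  ],
)

```text
clock: 10.95
position: [0.6218, 0.1965, 0.1491]
ee_rot: [0.649, 3.068, 0.001]
force: [14.6, -4.4, -5.4]
width: 0.195
gripper_force: 10.0
```

The tangential force jumped from 5 N to 15 N and the handle lags the command by 4 mm at about 421° (451° wound, a 15 mm rise). That is the stop. I'll relax the push, then open and rise.

Emit:
move_arm(
  series=[
    [0.002,-0.001,0,0,0,0],
    [0.004,-0.002,0,0,0,0],
    [0.004,-0.002,0,0,0,0],
  ],
)

```text
clock: 11.25
position: [0.6222, 0.1963, 0.149]
ee_rot: [0.649, 3.072, 0.0]
force: [6.3, -2.7, -3.6]
width: 0.198
gripper_force: 10.0
```

Emit:
move_arm(
  series=[
    [0,0,0,0,0,0],
    [0,0,0,0,0,0],
    [0,0,0,0,0,0],
  ],
  claw=0,
)

```text
clock: 11.55
position: [0.6203, 0.1976, 0.1493]
ee_rot: [-0.645, -3.074, -0.001]
force: [-0.0, -0.1, -0.5]
width: 0.408
gripper_force: 0.0
```

Emit:
move_arm(
  series=[
    [0,0,0.03,0,0,0],
    [0,0,0.07,0,0,0],
    [0,0,0.11,0,0,0],
    [0,0,0.15,0,0,0],
    [0,0,0.15,0,0,0],
  ],
)

```text
clock: 12.05
position: [0.6217, 0.199, 0.2664]
ee_rot: [0.645, 3.07, 0.007]
force: [-0.6, 0.1, 0.1]
width: 0.5
gripper_force: 0.0
```

```bash
cat > chk.py <<'E'
from h import *
for n in ('top','scene'):
    snap(n); im,C=cloud(n)
    i=im.astype(int); m=(i[...,0]>i[...,2]*1.6)&(i[...,0]>50)&(C[...,2]>.005)&(C[...,2]<.06)&(C[...,0]>.3)&(C[...,0]<.8)&(C[...,1]>-.5)&(C[...,1]<.35)
    p=C[m]; print(n,'rest',cv2.minAreaRect(p[:,:2].astype(np.float32)),np.median(p[:,2]),m.sum())
    i=im.astype(int); m=(i[...,2]>i[...,0]*1.5)&(i[...,2]>80)&(C[...,0]<.75)&(C[...,1]>0)&(C[...,1]<.4)&(C[...,2]<.03)
    print('bed',cv2.minAreaRect(C[m][:,:2].astype(np.float32)))
    p=C[(C[...,2]>.15)&(C[...,2]<.19)&(np.hypot(C[...,0]-.622,C[...,1]-.197)<.02)]; 
    if len(p): print('handle',len(p),p.mean(0),p[:,2].max())
E
python3 - <<'E'
import chk
from h import *
print(readout.observe()['joints'])
E
```

```text
top rest ((0.5832280516624451, 0.2765521705150604), (0.024500099942088127, 0.012697327882051468), 45.98210525512695) 0.03218863220949586 28
bed ((0.0, 0.0), (0.0, 0.0), 0.0)
scene rest ((0.6575543880462646, 0.15279722213745117), (0.26983702182769775, 0.1884637176990509), 87.15421295166016) 0.03062579836193724 919
bed ((0.6028552651405334, 0.15088000893592834), (0.13073444366455078, 0.14537149667739868), 83.11504364013672)
handle 65 [0.61751703 0.20003286 0.16599695] 0.18042474006702125
[ 0.17522542  0.63397954 -0.97351581  1.39644745  0.52263547  1.38020848
  0.35391408]
```

Emit:
move_arm(
  series=[
    [-0.008,-0.04,0,0,0,-0.14],
    [-0.016,-0.08,0,0,0,-0.28],
    [-0.024,-0.12,0,0,0,-0.42],
    [-0.032,-0.16,0,0,0,-0.56],
    [-0.041,-0.2,0,0,0,-0.7],
  ],
  claw=1,
)

```text
clock: 12.65
position: [0.589, 0.0454, 0.2602]
ee_rot: [-1.713, -2.631, 0.002]
force: [0.6, -1.1, -0.3]
width: 0.887
gripper_force: 0.0
```

Emit:
move_arm(
  series=[
    [0,0,-0.03,0,0,-0.14],
    [0,0,-0.07,0,0,-0.28],
    [0,0,-0.11,0,0,-0.42],
    [0,0,-0.15,0,0,-0.47],
    [0,0,-0.15,0,0,-0.47],
  ],
)

```text
clock: 13.15
position: [0.5866, 0.0458, 0.1444]
ee_rot: [-2.294, -2.14, 0.012]
force: [-1.0, -0.1, -0.1]
width: 1.0
gripper_force: 0.0
```

```bash
cat > wr.py <<'E'
from h import *
from scipy.spatial.transform import Rotation as R
def wrist(name):
    s=readout.observe(); im,d=snap('wrist'); k=calibration('wrist')
    print(np.round(s['position'],4),np.round(s['ee_rot'],3),np.round(s['joints'],2))
    cv2.imwrite(name,cv2.resize(im[...,::-1],(768,576)))
    T=np.eye(4);T[:3,:3]=R.from_rotvec(s['ee_rot']).as_matrix();T[:3,3]=s['position']
    u,v=np.meshgrid(np.arange(512),np.arange(384)); x=(u-k['cx'])/k['fx'];y=(v-k['cy'])/k['fy'];r=np.hypot(x,y)+1e-9
    t=np.tan(np.minimum(r,1.4)); P=np.stack([x/r*t*d,y/r*t*d,d,np.ones_like(d)],-1)@(T@k['mount']).T
    P=P[...,:3]; P[d==0]=9; return im.astype(int),P
def rest(i,P,lo=.012,hi=.045):
    m=(i[...,0]>i[...,2]*1.6)&(i[...,0]>40)&(P[...,2]>lo)&(P[...,2]<hi)&(P[...,0]>.35)&(P[...,0]<.7)&(P[...,1]>-.45)&(P[...,1]<.32)
    return m
E
python3 - <<'E'
from wr import *
i,P=wrist('pics/w2.png'); p=P[rest(i,P)]; print('rest',cv2.minAreaRect(p[:,:2].astype(np.float32)),np.median(p[:,2]),len(p))
print(np.round(np.percentile(p,[0.5,99.5],axis=0),4))
for y in(0.03,.05,.07,.22,.25): 
    q=p[abs(p[:,1]-y)<.006]; print(y,len(q),np.round(np.percentile(q[:,0],[2,98]),4) if len(q) else '')
import chk
E
```

```text
[0.5866 0.0458 0.1444] [-2.294 -2.14   0.012] [ 0.29  0.55 -0.68  1.71  0.4   1.02 -0.59]
rest ((0.5837377309799194, 0.06117160618305206), (0.09822244942188263, 0.3279733657836914), 11.797460556030273) 0.03454160212084384 5360
[[ 0.5626 -0.0766  0.0273]
 [ 0.6241  0.2131  0.0364]]
0.03 749 [0.5627 0.6193]
0.05 805 [0.5635 0.6208]
0.07 829 [0.5654 0.6217]
0.22 24 [0.5741 0.5757]
0.25 0 
top rest ((0.6008443832397461, 0.199923574924469), (0.1662764698266983, 0.06043680012226105), 86.53205108642578) 0.032792983382427865 289
bed ((0.5528215169906616, 0.16834816336631775), (0.11464225500822067, 0.033161889761686325), 86.66556549072266)
handle 35 [0.61994179 0.19472033 0.17267946] 0.18100548909050307
scene rest ((0.6558243036270142, 0.1512489914894104), (0.2703007757663727, 0.18550974130630493), 86.60213470458984) 0.030921525828933316 1022
bed ((0.6064253449440002, 0.15204191207885742), (0.13260900974273682, 0.1511726677417755), 86.6430892944336)
handle 63 [0.61736575 0.20004834 0.16660843] 0.17821586880310303
```

View pics/w2.png

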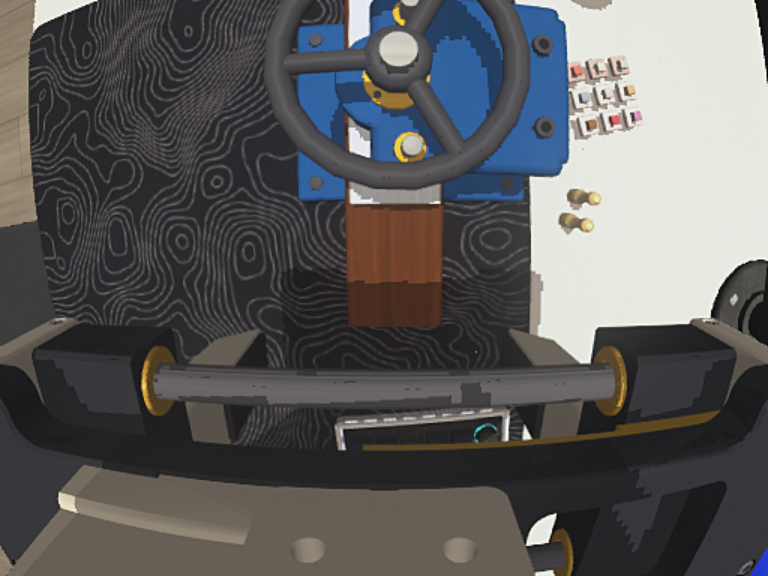

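The wrist view shows the raised press, with the rest's right end at (395,265) between the fingers' tips. Its centreline is at x ≈ 0.592 here, so I go down over it.

Emit:
move_arm(
  series=[
    [0.001,0,-0.04,0,0,0],
    [0.001,0,-0.08,0,0,0],
    [0.001,0,-0.12,0,0,0],
    [0.001,0,-0.15,0,0,0],
    [0.001,0,-0.15,0,0,0],
  ],
)

```text
clock: 13.8
position: [0.5899, 0.0465, 0.0354]
ee_rot: [-2.295, -2.143, 0.003]
force: [-0.2, -1.8, 1.0]
width: 1.0
gripper_force: 0.0
```

Emit:
move_arm(
  series=[
    [0,0,0,0,0,0],
    [0,0,0,0,0,0],
  ],
)

```text
clock: 14.0
position: [0.5923, 0.0474, 0.0388]
ee_rot: [2.296, 2.142, 0.004]
force: [0.3, -0.2, 0.5]
width: 0.998
gripper_force: 0.0
```

Emit:
move_arm(
  series=[
    [0,0,-0.02,0,0,0],
    [0,0,-0.039,0,0,0],
    [0,0,-0.039,0,0,0],
    [0,0,-0.039,0,0,0],
  ],
)

```text
clock: 14.4
position: [0.5903, 0.0468, 0.0068]
ee_rot: [-2.296, -2.143, 0.002]
force: [0.4, -0.2, 0.9]
width: 1.004
gripper_force: 0.0
```

Emit:
move_arm(
  series=[
    [0,0,0,0,0,0],
    [0,0,0,0,0,0],
    [0,0,0,0,0,0],
    [0,0,0,0,0,0],
    [0,0,0,0,0,0],
  ],
  claw=-1,
  squeeze=45,
)

```text
clock: 14.9
position: [0.591, 0.0469, 0.0077]
ee_rot: [2.297, 2.143, 0.001]
force: [-0.5, -0.0, 1.4]
width: 0.65
gripper_force: 45.0
```

Emit:
move_arm(
  series=[
    [0,0,0.005,0,0,0],
    [-0.02,0.001,0.005,0,0,0],
    [-0.05,0.003,0.005,0,0,0],
    [-0.08,0.005,0.005,0,0,0],
    [-0.11,0.007,0.005,0,0,0],
  ],
)

```text
clock: 15.4
position: [0.5072, 0.052, 0.0113]
ee_rot: [-2.297, -2.143, 0.001]
force: [0.2, 0.3, -2.6]
width: 0.65
gripper_force: 45.0
```

Emit:
move_arm(
  series=[
    [-0.02,0.001,0.003,0,0,0],
    [-0.05,0.003,0.006,0,0,0],
    [-0.08,0.005,0.01,0,0,0],
    [-0.11,0.007,0.014,0,0,0],
    [-0.11,0.007,0.014,0,0,0],
  ],
)

```text
clock: 15.9
position: [0.4225, 0.057, 0.0219]
ee_rot: [-2.295, -2.145, 0.005]
force: [0.3, -0.1, -2.0]
width: 0.652
gripper_force: 45.0
```

```bash
python3 - <<'E'
import chk
from h import *
im=np.load('scene.npz')['im']; cv2.imwrite('pics/s2.png',cv2.resize(im[130:384,100:440,::-1],(800,598)))
E
```

```text
top rest ((0.4337449073791504, 0.22608105838298798), (0.13476260006427765, 0.05937783420085907), 85.89437866210938) 0.04582734051947801 612
bed ((0.6103147864341736, 0.15954145789146423), (0.12520450353622437, 0.14927932620048523), 86.47758483886719)
handle 36 [0.61997173 0.19484619 0.17126473] 0.18267368930421513
scene rest ((0.5758623480796814, 0.15501956641674042), (0.2693158984184265, 0.3559172451496124), 85.76264190673828) 0.045264418538795925 1676
bed ((0.6069446802139282, 0.15138623118400574), (0.13498322665691376, 0.1502619981765747), 86.11749267578125)
handle 63 [0.61756222 0.20000106 0.16647025] 0.18106490109389972
```

View pics/s2.png

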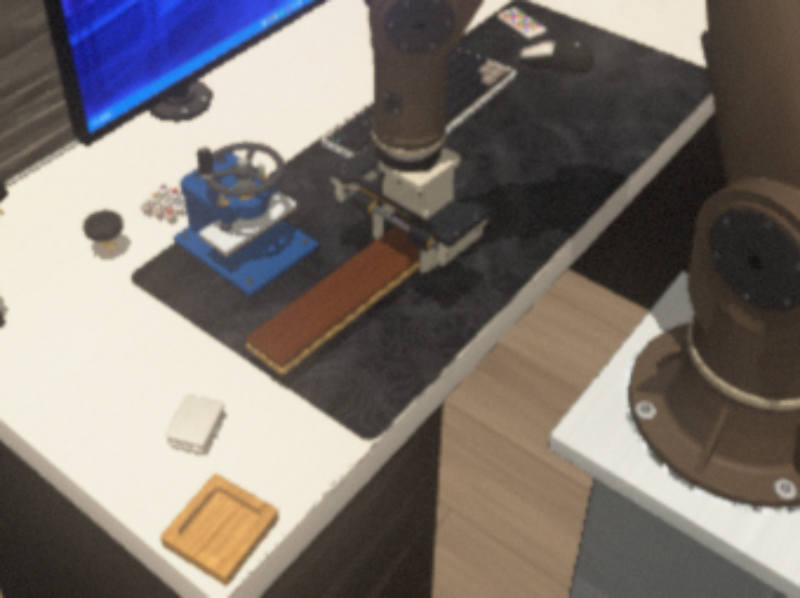

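The rest is out, level, and firmly held; the press hasn't moved and is open. Carrying it low to just in front of the keyboard.

Emit:
move_arm(
  series=[
    [0.005,-0.04,0.005,0,0,0.02],
    [0.015,-0.09,0.005,0,0,0.04],
    [0.025,-0.14,0.005,0,0,0.06],
    [0.03,-0.19,0.005,0,0,0.08],
    [0.035,-0.25,0.005,0,0,0.082],
  ],
)

```text
clock: 16.5
position: [0.4535, -0.1313, 0.0256]
ee_rot: [2.201, 2.241, 0.003]
force: [2.2, 0.7, -1.9]
width: 0.654
gripper_force: 45.0
```

Emit:
move_arm(
  series=[
    [0.007,-0.06,0,0,0,0],
    [0.014,-0.12,0,0,0,0],
    [0.021,-0.18,0,0,0,0],
    [0.028,-0.23,0,0,0,0],
    [0.034,-0.265,0,0,0,0],
  ],
)

```text
clock: 17.0
position: [0.4776, -0.3335, 0.0251]
ee_rot: [2.207, 2.234, -0.001]
force: [0.3, 0.9, -2.9]
width: 0.647
gripper_force: 45.0
```

Emit:
move_arm(
  series=[
    [0,0,0,0,0,0],
    [0,0,0,0,0,0],
  ],
)

```text
clock: 17.2
position: [0.4778, -0.3297, 0.0251]
ee_rot: [-2.205, -2.237, -0.001]
force: [0.2, 0.1, -2.1]
width: 0.648
gripper_force: 45.0
```

```bash
python3 - <<'E'
from wr import *
i,P=wrist('pics/w3.png'); m=rest(i,P,.01,.07); p=P[m]; print(len(p),np.round(np.percentile(p,[1,50,99],axis=0),4))
z=p; A=np.c_[p[:,:2],np.ones(len(p))]; print('plane',np.linalg.lstsq(A,p[:,2],rcond=None)[0])
import chk
E
```

```text
[ 0.4778 -0.3297  0.0251] [-2.205e+00 -2.237e+00 -1.000e-03] [ 0.94  0.69 -0.63  1.84  0.55  0.79  0.04]
34082 [[ 0.4483 -0.3511  0.0501]
 [ 0.4771 -0.2685  0.0518]
 [ 0.5059 -0.2083  0.0533]]
plane [-0.00051672 -0.00297517  0.05123847]
top rest ((0.4755280911922455, -0.19791969656944275), (0.060253169387578964, 0.22028377652168274), 0.699852466583252) 0.049413372353364515 1137
bed ((0.60999995470047, 0.15922775864601135), (0.12460816651582718, 0.148893803358078), 85.85042572021484)
handle 36 [0.61992436 0.19480525 0.17148228] 0.1814614630284972
scene rest ((0.5706140995025635, -0.02080756425857544), (0.6822778582572937, 0.17217372357845306), 63.68192672729492) 0.04851829380057826 1026
bed ((0.6085103750228882, 0.15206721425056458), (0.13451632857322693, 0.15298163890838623), 86.10124206542969)
handle 64 [0.61725725 0.20006013 0.16638202] 0.1793838339332896
```

Emit:
move_arm(
  series=[
    [0,0,-0.01,0,0,0],
    [0,0,-0.02,0,0,0],
    [0,0,-0.029,0,0,0],
    [0,0,-0.029,0,0,0],
    [0,0,-0.029,0,0,0],
  ],
)

```text
clock: 17.85
position: [0.4774, -0.3286, 0.0034]
ee_rot: [-2.202, -2.24, 0.0]
force: [-0.1, -0.8, -1.0]
width: 0.653
gripper_force: 45.0
```

Emit:
move_arm(
  series=[
    [0,0,0,0,0,0],
    [0,0,0,0,0,0],
    [0,0,0,0,0,0],
    [0,0,0,0,0,0],
  ],
  claw=0.6,
)

```text
clock: 18.25
position: [0.4777, -0.329, 0.0039]
ee_rot: [2.203, 2.239, 0.0]
force: [0.0, -0.4, 0.4]
width: 0.797
gripper_force: 0.0
```

Emit:
move_arm(
  series=[
    [0,0,0.04,0,0,0],
    [0,0,0.09,0,0,0],
    [0,0,0.14,0,0,0],
    [0,0,0.18,0,0,0],
    [0,0,0.18,0,0,0],
  ],
)

```text
clock: 18.75
position: [0.4801, -0.3297, 0.1432]
ee_rot: [2.198, 2.235, 0.003]
force: [0.6, -0.0, -0.6]
width: 0.797
gripper_force: 0.0
```

```bash
python3 - <<'E'
from wr import *
i,P=wrist('pics/w4.png'); p=P[rest(i,P)]; p=p[(p[:,0]<.56)]; print('rest',cv2.minAreaRect(p[:,:2].astype(np.float32)),np.median(p[:,2]),len(p))
A=np.c_[p[:,:2],np.ones(len(p))]; print('plane',np.linalg.lstsq(A,p[:,2],rcond=None)[0])
for y in(-.33,-.3,-.22,-.15,-.11,-.08):
    q=P[(abs(P[...,1]-y)<.004)&(P[...,2]>.013)&(P[...,2]<.05)&(P[...,0]<.6)&(P[...,0]>.43)]
    r=p[abs(p[:,1]-y)<.004]; k=q[q[:,0]>.525]
    print(y,len(r),np.round(np.percentile(r[:,0],[1,99]),4) if len(r) else '', 'kb front',np.round(np.percentile(k[:,0],1),4) if len(k) else '')
import chk
E
```

```text
[ 0.4801 -0.3297  0.1432] [2.198 2.235 0.003] [ 1.01  0.55 -0.72  1.74  0.43  1.    0.14]
rest ((0.4765259623527527, -0.2507735788822174), (0.060069773346185684, 0.21306753158569336), 0.7906835079193115) 0.02068290879258461 13274
plane [-0.00048795  0.00112019  0.02117825]
-0.33 484 [0.4488 0.5064] kb front 0.545
-0.3 509 [0.4479 0.5063] kb front 0.5449
-0.22 512 [0.4475 0.5056] kb front 0.5435
-0.15 444 [0.4467 0.504 ] kb front 0.5427
-0.11 0  kb front 
-0.08 0  kb front 
top rest ((0.47563278675079346, -0.21937380731105804), (0.06020602211356163, 0.26565608382225037), 0.8756544589996338) 0.018149188961064766 1290
bed ((0.6096163988113403, 0.15969708561897278), (0.1250314563512802, 0.14742511510849), 86.61713409423828)
handle 34 [0.62011528 0.19457494 0.17328664] 0.18114145484999122
scene rest ((0.5685972571372986, -0.0263727605342865), (0.6877393126487732, 0.1721520870923996), 63.39985656738281) 0.017506819815284957 994
bed ((0.6083897948265076, 0.15141631662845612), (0.13512109220027924, 0.15084901452064514), 86.7832260131836)
handle 64 [0.61732526 0.20022084 0.16644305] 0.18020262864585568
```

View pics/w4.png

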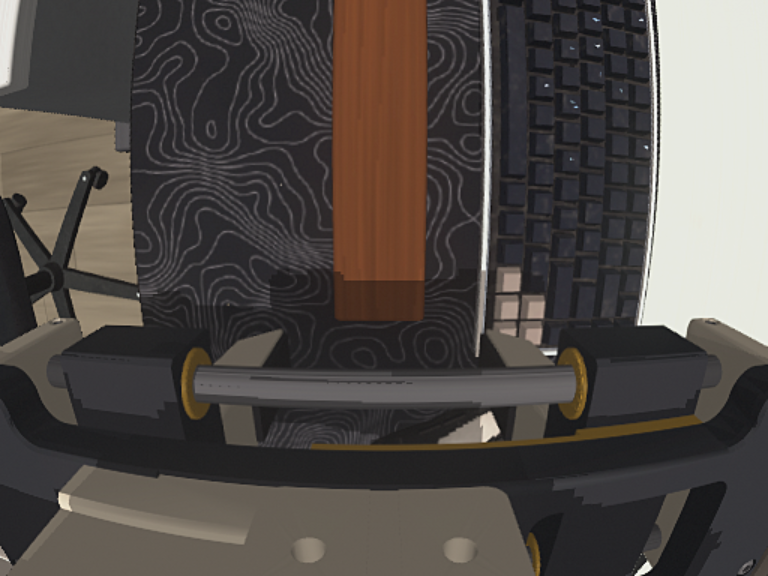

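The rest lies flat on the mat, parallel to the keyboard (edge at column 487, rest right face at 427) and centred, with a gap of about 37 mm. I'll nudge it about 24 mm closer with shut fingers at its middle.

Emit:
move_arm(
  series=[
    [-0.03,0.04,0,0,0,0],
    [-0.07,0.085,0,0,0,0],
    [-0.1,0.125,0,0,0,0],
    [-0.117,0.144,0,0,0,0],
    [-0.117,0.144,0,0,0,0],
  ],
  claw=-1,
  squeeze=20,
)

```text
clock: 19.4
position: [0.387, -0.2188, 0.1376]
ee_rot: [-2.198, -2.24, 0.003]
force: [0.3, -1.6, 0.3]
width: 0.412
gripper_force: 0.0
```

Emit:
move_arm(
  series=[
    [0,0,-0.05,0,0,0],
    [0,0,-0.1,0,0,0],
    [0,0,-0.15,0,0,0],
    [0,0,-0.17,0,0,0],
    [0,0,-0.17,0,0,0],
  ],
)

```text
clock: 19.9
position: [0.3884, -0.2203, 0.0085]
ee_rot: [-2.199, -2.236, 0.002]
force: [-0.4, -0.3, 0.2]
width: 0.013
gripper_force: 0.0
```

Emit:
move_arm(
  series=[
    [0.01,0,0,0,0,0],
    [0.02,0,0,0,0,0],
    [0.03,0,0,0,0,0],
    [0.04,0,0,0,0,0],
    [0.04,0,0,0,0,0],
  ],
)

```text
clock: 20.4
position: [0.4217, -0.221, 0.0118]
ee_rot: [2.201, 2.239, 0.002]
force: [0.6, 0.0, -0.4]
width: 0.002
gripper_force: 0.0
```

Emit:
move_arm(
  series=[
    [0.008,0,0,0,0,0],
    [0.016,0,0,0,0,0],
    [0.025,0,0,0,0,0],
    [0.034,0,0,0,0,0],
    [0.042,0,0,0,0,0],
  ],
)

```text
clock: 20.9
position: [0.4515, -0.2208, 0.0111]
ee_rot: [-2.203, -2.239, 0.001]
force: [-1.4, -0.5, 2.6]
width: 0.004
gripper_force: 1.7
```

Emit:
move_arm(
  series=[
    [0,0,0,0,0,0],
    [-0.02,0,0,0,0,0],
    [-0.05,0,0,0,0,0],
    [-0.05,0,0.05,0,0,0],
    [-0.05,0,0.11,0,0,0],
  ],
)

```text
clock: 21.4
position: [0.4121, -0.2202, 0.0934]
ee_rot: [-2.2, -2.237, 0.001]
force: [2.0, -1.2, 0.7]
width: 0.004
gripper_force: 0.0
```

Emit:
move_arm(
  series=[
    [0,-0.05,0.06,0,0,0],
    [0,-0.1,0.12,0,0,0],
    [0,-0.14,0.17,0,0,0],
    [0,-0.14,0.17,0,0,0],
  ],
)

```text
clock: 21.8
position: [0.4149, -0.3303, 0.2251]
ee_rot: [2.203, 2.23, 0.0]
force: [0.3, 0.9, 0.3]
width: 0.006
gripper_force: 0.0
```

```bash
python3 - <<'E'
from wr import *
i,P=wrist('pics/w5.png'); p=P[rest(i,P)]; p=p[(p[:,0]<.56)]; print('rest',cv2.minAreaRect(p[:,:2].astype(np.float32)),np.median(p[:,2]),len(p))
for y in(-.33,-.3,-.22,-.15,-.11):
    q=P[(abs(P[...,1]-y)<.004)&(P[...,2]>.013)&(P[...,2]<.05)&(P[...,0]<.6)&(P[...,0]>.43)]
    r=p[abs(p[:,1]-y)<.004]; k=q[q[:,0]>.5375]
    print(y,len(r),np.round(np.percentile(r[:,0],[1,99]),4) if len(r) else '', 'kb front',np.round(np.percentile(k[:,0],1),4) if len(k) else '')
import chk
im=np.load('top.npz')['im']; cv2.imwrite('pics/t2.png',cv2.resize(im[120:280,80:420,::-1],(800,376),interpolation=cv2.INTER_CUBIC))
C=cloud('top')[1]
for u,v in((568,300),(200,322)): print(C[int(v/1.5),int(u/1.5)])
E
```

```text
[ 0.4149 -0.3303  0.2251] [2.203 2.23  0.   ] [ 1.17  0.39 -0.8   1.76  0.31  1.11  0.28]
rest ((0.4951036274433136, -0.22969812154769897), (0.06075596064329147, 0.2531314492225647), 0.5728778839111328) 0.020684655161652687 9015
-0.33 289 [0.4667 0.5246] kb front 0.5447
-0.3 298 [0.4666 0.5243] kb front 0.5442
-0.22 304 [0.4656 0.524 ] kb front 0.5433
-0.15 279 [0.4646 0.5227] kb front 0.5425
-0.11 210 [0.4643 0.5225] kb front 0.5417
top rest ((0.49482861161231995, -0.22079914808273315), (0.060366541147232056, 0.2690526843070984), 0.6742721199989319) 0.018278375611354702 1307
bed ((0.6100143790245056, 0.15888410806655884), (0.1236824169754982, 0.1482694149017334), 86.44258117675781)
handle 36 [0.61988263 0.19477069 0.17165704] 0.182105121757566
scene rest ((0.5798323750495911, -0.029237329959869385), (0.6812936663627625, 0.1659596860408783), 65.40286254882812) 0.017324402020983898 978
bed ((0.6065306663513184, 0.15257084369659424), (0.13303500413894653, 0.14841224253177643), 86.20782470703125)
handle 64 [0.61772244 0.19972464 0.16598562] 0.17922643344414257
[ 0.48965228 -0.35086795  0.32958996]
[0.45318499 0.39102592 0.02074676]
```

View pics/t2.png

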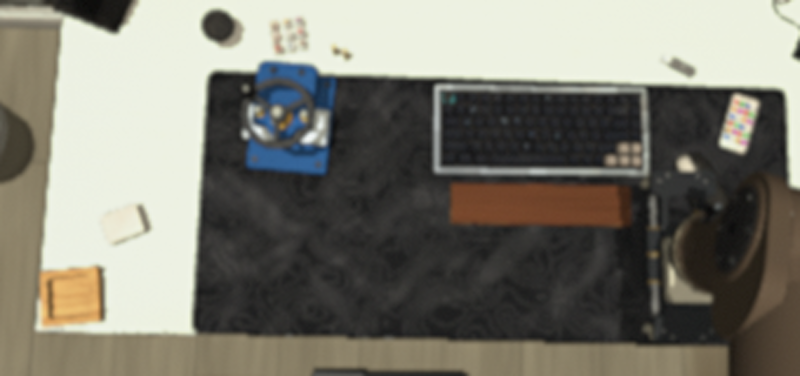

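The rest lies at keyboard x ≈ -0.113 (gap about 18 mm), centred within 2 mm and parallel within 1°. The press is open and in its place, and the gripper is clear. Handing in.

```bash
python3 -c "
from cell import ticket
print(ticket.sign_off())"
```

```text
the job is handed in; nothing more can be done
None
```

I wound the press up until I felt its stop and left it open. The wrist rest lies flat on the mat, centred along the keyboard's front edge with a gap of about 18 mm, and the job is handed in with no verdict returned.

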